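# Change the garden watering over at the ball-valve manifold

### The arm

A 6-joint arm with a two-finger parallel gripper is mounted at the origin on the work surface. World frame = base frame: x ahead of the robot, y to its left, z up, the work surface at z = 0. Lengths are in m, angles in rad, forces in N, time in s.
With the tool pointing down it reaches from about 0.275 to 0.725 m from the base axis. Payload 5.6 kg.
Tool frame: the origin (TCP) lies at the very end of the fingers, on their centre line; the grasp point (between the pads) lies 19 mm behind it; z points along the fingers, y is the line along which they close (so a half turn about z gives the same grasp; the last joint's range is limited). The gripper opens to 85 mm and grips with 20 to 120 N. Pads are 22 mm wide; open, the fingers measure 114 mm over their backs; the gripper's body (76 mm by 85 mm) begins 54 mm behind the grasp point. The pads swing forward as they close: fully open they stand 13 mm farther back than shut.
Start: joints at [-1.006, 0.255, 0.108, 0, -1.424, -0.285], TCP at [0.152, -0.529, 0.231] pointing down, gripper open.
Joint ranges: [-2.95, 2.95], [-1.21, 1.97], [-1.09, 1.5], [-2.87, 1.71], [-2.94, -0.07], [-3.05, 3.05]. Speed limits (rad/s): [2.57, 2.57, 3.14, 3.14, 3.14, 3.14].

### API

Orientations are given as a unit quaternion [w, x, y, z].
In Python, from station import manip, eyes, finish_job, look_for, silhouettes, tip_of gives the robot as it stands.
- The arm moves only by the tool step_arm, never from a script. Its argument "targets" is a list of rows, each a list of 7 numbers: the shift along the tool's x, y, z in cm, then the turn, a rotation vector about the tool's x, y, z in degrees, then the gripper command: -1 is shut, 1 is fully open, values between are in proportion. A call has exactly 5 rows; each row is the pose to reach, as a shift and turn from the pose commanded when the call began, along the tool's axes at that moment; what a row does not reach only later rows make up. A row lasts 1/10 s, in which the tool goes at most 50 mm and 8.59 degrees, less where a joint would pass 70% of its speed; a pose out of reach is approached as far as the arm can. A call with a gripper value outside its range is refused whole. The fingers move at their own pace and stop on an object; the grip force is fixed at half the most. Time passes only in rows, so rows that repeat a pose let the fingers close, or fill a call up. It gives the time, the measured TCP pose, the force, the opening and the grip force at its end, in the units of the state.
- manip.state(): the state, without advancing time (a new reading comes with each control period).
- eyes.snapshot(name): name is "scene" or "side" or "wrist"; returns a dict with "color" (384x512x3 uint8, red, green, blue), "mtx" (3x3 intrinsics, pixels), "rvec" (rotation vector, rad) and "tvec" (3), from world to camera coordinates, as OpenCV has them; the wrist camera has in their place "tool_from_camera" (4x4, takes a point from camera to tool coordinates, whose origin is the TCP and whose axes are the flange's). Camera axes: x right, y down, z forward; pixel columns grow to the right and rows downward; lengths in m; the calibration is good to about 2 mm. A picture is of the moment at which its call begins: read the wrist's pose just before it. There is no depth.
- finish_job(): hands the job in; it is judged then, once.
Trained networks look in a picture, given as the dict that the camera call returned (one of the last four; its "shot" number tells which), for a name from the list of things; names that differ only in an ending like _2 or _b are one class to them, and where a whole thing is asked for, a point or a joint stands for the part that bears it (a point fixed in the world has none). Each returns a list of dicts, best first, with "score" (0 to 1); they miss things now and then, are a little off and sometimes report something else, mostly with a low value. They report only what shows in the picture. A call takes as long as a camera call.
- look_for(name, picture): "xy" ([column, row] as shares, 0 to 1, of the picture: columns of its width, rows of its height, amid what is visible of it).
- silhouettes(name, picture): "mask" (384x512 bool, what is visible of it) and "xy" ([column, row] as shares, 0 to 1, of the picture: columns of its width, rows of its height, amid what is visible of it).
- tip_of(name, picture): "xy" ([column, row] as shares, 0 to 1, of the picture: columns of its width, rows of its height: a listed point, or the origin of a listed thing).
The state is a dict: "t": time; "joint_positions": joint angles; "joint_velocities": joint speeds; "joint_efforts": joint torques, N m; "position": TCP position; "eef_rot": TCP orientation; "wrist_force": force on the tool from outside, world axes, zero at the start; "ft_torque": the same for the moment, N m; "gripper_width": finger opening in m; "grasp_force": force on a finger pad.
Only numpy, scipy, OpenCV 4.12 (cv2) and the standard library are available. Lean on these libraries where they do the work, as an engineer would, in place of code of your own. Each camera call takes 0.05 s, during which the arm holds its last target. There are 200 camera calls.

### The job

Change the watering over to the other garden line: with a fingertip, push the valve lever that lies across its pipe round until it lies fully along its pipe (open), and only then push the other lever round until it lies fully across its pipe (shut), so that the tank pump never works against two shut valves. Only push the levers, never take one between the fingers, and leave the mallet and the pegs lying where they are.

Things in the scene. Friction and masses are not known exactly. Their poses are not given: they have to be found in the camera images.
- manifold: Pipework on a timber board fixed to the table. Origin at table height; board x -160 to +170, y -200 to +200 mm, 20 mm thick. Two steel pipes (27 mm thick, axis 60 mm above the table) run along its x at y = +82 and -82 mm, from a cross pipe at x = +115 to elbows at x = -110 mm; each has a ball valve at x = 0. Only the levers and pivots stand higher than 90 mm.
- idle_valve: The brass ball valve that is shut at the start (on either of the two pipes). Fixed. Origin on the pipe axis, 60 mm above the table, right under the lever's vertical pivot. Its x axis runs along the pipe towards the cross pipe, z is up.
- idle_lever (a joint): Lever of the idle valve, turning about the vertical through idle_valve. 0 = fully shut: it points along the valve's +y, across the pipe. 1.571 = fully open: it points along the valve's -x, along the pipe, away from the cross pipe. Opens anticlockwise seen from above. Stops at both ends; needs 0.45 N m (about 6 N at mid-handle); stays where left.
- idle_handle (a point): Middle of the idle valve's handle, 80 mm from the pivot, 102 mm above the table; moves with the lever; its x axis points outward along the lever, z up. The handle is a black sleeved flat bar, 20 mm wide, 9 mm thick (98 to 107 mm above the table), 40 to 122 mm from the pivot. The pipes' tops lie 73 mm and the fittings' tops 82 mm above the table.
- running_valve: The brass ball valve that is open at the start, on the other pipe; same shape and axes as the idle valve.
- running_lever (a joint): Lever of the running valve, same values and behaviour as the idle lever: 1.571 = fully open (along the pipe), 0 = fully shut (across the pipe). It turns clockwise from above to shut.
- running_handle (a point): Middle of the running valve's handle; same shape, height and axes as the idle handle.
- mallet: Bystander: mallet lying on the table, 300 mm long and 110 mm across its rubber-ended head, up to 64 mm high. Origin at its middle on the table.
- rock_peg_1: Bystander: long steel rock peg with a hooked head, 300 mm long, 9 mm thick, lying on the table. Origin at its middle, underside.
- rock_peg_2: Bystander: a second such rock peg.
- orange_peg: Bystander: orange plastic tent peg, 230 mm long, 40 mm wide at its head, 18 mm high, lying on the board between the two pipes. Origin at its middle, underside.

How it is judged:
By the outcome, as a careful person would: the job done as asked, in the order asked, and still so for the second after the job is handed in, with the robot touching nothing.
It also fails if it takes over 48 s, if anything falls off the work surface, if the arm or the gripper's body presses on something with over 40 N, if the wrist force passes 120 N, or if a joint passes its speed limit or range.

## Working session

There is one attempt and no reset: what is moved stays moved. The work goes in short steps, Python scripts to look and compute and a tool call to move; the robot and the scene stay as the last step left them, time stands still between calls to the robot, and variables do not carry over. Pictures are saved under pics/ and viewed, at most 10 in all, crops included, and the job is handed in when it is done.

Besides the shell and the picture viewer there is one more tool, called as a command line: name --pt "numbers of a row" for each row, then --argument value for the rest. step_arm: Moves the arm, as the interface text tells. Its arguments: {"type":"object","properties":{"targets":{"type":"array"}},"required":["targets"]}

```bash
mkdir -p pics; cat > h.py <<'E'
import numpy as np, cv2
from station import manip, eyes, finish_job, look_for, silhouettes, tip_of
from scipy.spatial.transform import Rotation as R
def ray(p,xy):
    uv=np.array([[[xy[0]*512,xy[1]*384]]],float)
    n=cv2.undistortPoints(uv,p["mtx"],None)[0,0]
    Rm=cv2.Rodrigues(np.array(p["rvec"],float))[0]; t=np.array(p["tvec"],float).ravel()
    return -Rm.T@t, Rm.T@np.array([n[0],n[1],1])
def at(p,xy,z):
    o,d=ray(p,xy); return o+d*(z-o[2])/d[2]
def tri(p1,a,p2,b):
    o1,d1=ray(p1,a);o2,d2=ray(p2,b)
    s=np.linalg.lstsq(np.c_[d1,-d2],o2-o1,rcond=None)[0]
    x,y=o1+s[0]*d1,o2+s[1]*d2
    return (x+y)/2,np.linalg.norm(x-y)
def save(p,n): cv2.imwrite(f"pics/{n}.png",cv2.cvtColor(p["color"],cv2.COLOR_RGB2BGR))
def proj(p,X): return cv2.projectPoints(np.array(X,float).reshape(-1,3),np.array(p["rvec"],float),np.array(p["tvec"],float),p["mtx"],None)[0][:,0]
E
python3 - <<'E'
from h import *
np.set_printoptions(precision=3,suppress=True)
P={n:eyes.snapshot(n) for n in("scene","side")}
for n,p in P.items():
    save(p,n+"0")
for k,z in(("idle_valve",.06),("running_valve",.06),("idle_handle",.102),("running_handle",.102),("manifold",0),("mallet",0)):
    for n,p in P.items():
        for r in tip_of(k,p)[:2]: print(k,n,round(r["score"],2),np.array(r["xy"])*[512,384],at(p,r["xy"],z))
s=manip.state();print(s["t"],s["position"],s["eef_rot"],s["gripper_width"])
E
```

```text
idle_valve scene 0.93 [214.477 198.989] [ 0.558 -0.05   0.06 ]
idle_valve side 0.56 [250.214 236.89 ] [ 0.551 -0.048  0.06 ]
running_valve scene 0.65 [280.678 204.595] [0.533 0.11  0.06 ]
idle_handle scene 0.66 [242.79  183.706] [0.532 0.015 0.102]
idle_handle side 0.72 [238.182 205.286] [0.533 0.018 0.102]
running_handle scene 0.52 [291.021 166.81 ] [0.435 0.11  0.102]
running_handle side 0.68 [195.891 186.816] [0.438 0.109 0.102]
manifold scene 0.86 [246.989 219.61 ] [0.545 0.028 0.   ]
manifold side 0.91 [243.507 234.701] [0.544 0.028 0.   ]
mallet scene 0.71 [130.202 213.696] [ 0.606 -0.263  0.   ]
mallet scene 0.26 [252.979 205.594] [0.491 0.027 0.   ]
mallet side 0.65 [294.707 331.699] [ 0.606 -0.261  0.   ]
0.7 [ 0.152 -0.529  0.231] [ 0.    -0.139  0.99   0.   ] 0.0857299641711943
```

View pics/scene0.png

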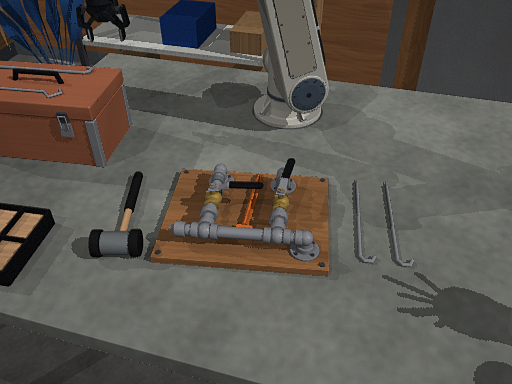

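View pics/side0.png

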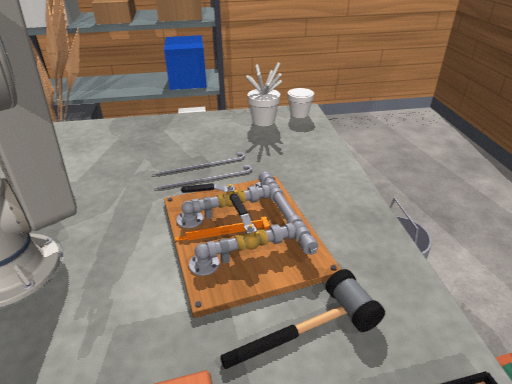

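The scene view shows the board at about (153–329, 169–272). The idle lever lies across the left (−y) pipe at (242,184) and the running lever along the right (+y) pipe at (291,167). The mallet and pegs lie clear of both. Next I fit the board pose from its corners plus the network points.

```bash
python3 - <<'E'
from h import *
from scipy.optimize import least_squares
np.set_printoptions(precision=4,suppress=True)
P={n:eyes.snapshot(n) for n in("scene","side")}
C=np.array([[-.16,-.2,.02],[-.16,.2,.02],[.17,.2,.02],[.17,-.2,.02]])
px={"scene":[[181,169],[329,177],[328,268],[154,259]],"side":[[195,314],[165,196],[272,178],[336,268]]}
def W(q,X): 
    X=np.atleast_2d(X); c,s=np.cos(q[2]),np.sin(q[2])
    return np.c_[q[0]+c*X[:,0]-s*X[:,1],q[1]+s*X[:,0]+c*X[:,1],X[:,2]]
pts={n:[tip_of(k,p)[:1] for k in("idle_valve","running_valve","idle_handle","running_handle","manifold")] for n,p in P.items()}
M=[[0,-.082,.06],[0,.082,.06],None,None,[0,0,0]]
def H(v,a,r=.08): return [v[0]-np.sin(a)*r, v[1]+np.cos(a)*r,.102]
def f(q):
    r=[]
    for n,p in P.items():
        r.append((proj(p,W(q,C))-px[n]).ravel()*.7)
        for i,t in enumerate(pts[n]):
            if not t: continue
            m=M[i] if M[i] else H(M[0],q[3]) if i==2 else H(M[1],q[4])
            r.append((proj(p,W(q,m))[0]-np.array(t[0]["xy"])*[512,384]))
    return np.concatenate(r)
s=least_squares(f,[.545,.028,.14,0,1.57],loss="soft_l1")
q=s.x;print(q,f(q).round(1))
for a,i in((q[3],0),(q[4],1)): print("pivot",W(q,M[i]),"handle",W(q,H(M[i],a)),"angle",a)
np.save("q.npy",q)
# overlay, enlarged
out=[]
for n,p in P.items():
    im=cv2.resize(cv2.cvtColor(p["color"],cv2.COLOR_RGB2BGR)[150:330,130:350],None,fx=3,fy=3,interpolation=cv2.INTER_CUBIC)
    def L(X,c):
        u=(proj(p,W(q,X))-[130,150])*3+1; cv2.polylines(im,[u.astype(int).reshape(-1,1,2)],False,c,1)
    L(C[[0,1,2,3,0]],(0,255,0))
    for i,a in((0,0),(1,np.pi/2)): L([H(M[i],a,.0),H(M[i],a,.122)],(0,0,255))
    out.append(im)
cv2.imwrite("pics/ov.png",cv2.resize(np.hstack(out),(800,int(540*800/1320))))
E
```

```text
[0.5394 0.0256 0.1934 0.0263 1.3689] [-0.3 -0.1 -1.4 -0.5  1.3  1.3 -2.7 -0.8  0.9 -0.5  2.4 -1.2  2.1  3.6
 -0.9  1.6 -0.5 -1.7  0.2 -1.6 -1.2  1.2  2.2 -2.4  5.8  0.5  0.8  1.8
 -0.4  3.4 -1.3 -4.3  1.7 -2.3 -1.7  2.3]
pivot [[ 0.5551 -0.0548  0.06  ]] handle [[0.5377 0.0232 0.102 ]] angle 0.026260157765669624
pivot [[0.5236 0.1061 0.06  ]] handle [[0.4436 0.1068 0.102 ]] angle 1.3688682735099829
```

View pics/ov.png

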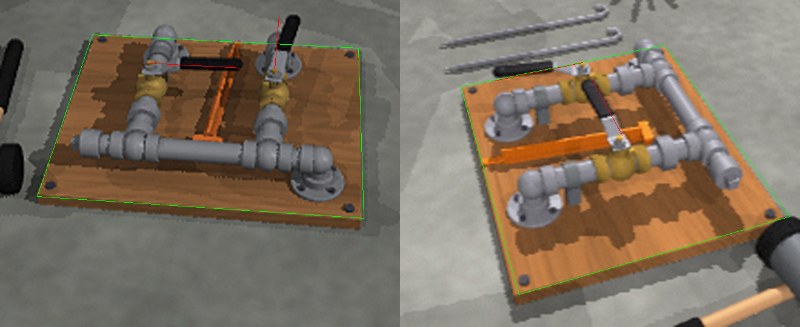

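The overlay is about right: the running lever seems to sit slightly short of along its pipe, so I'll refine that from the wrist camera. I lift first and shut the gripper.

step_arm --pt "0 0 -4 0 0 0 -1" --pt "0 0 -8 0 0 0 -1" --pt "0 0 -12 0 0 0 -1" --pt "0 0 -14 0 0 0 -1" --pt "0 0 -14 0 0 0 -1"

```text
t: 1.8
position: [0.152, -0.5296, 0.3748]
eef_rot: [0.001, -0.139, 0.99, -0.003]
wrist_force: [-0.4, -0.1, 0.6]
gripper_width: 0.0124
grasp_force: 0.0
```

```bash
python3 - <<'E'
from h import *
np.set_printoptions(precision=3,suppress=True)
p=eyes.snapshot("scene")
for u in((95,160),(0,155),(128,110)): print(at(p,[u[0]/512,u[1]/384],0))
for u in((88,103),(123,70)): print(at(p,[u[0]/512,u[1]/384],.15))
s=manip.state();print(s["t"],s["position"],s["eef_rot"],s["gripper_width"],R.from_quat(np.roll(s["eef_rot"],-1)).as_matrix())
E
```

```text
[ 0.426 -0.469  0.   ]
[ 0.481 -0.753  0.   ]
[ 0.146 -0.51   0.   ]
[ 0.364 -0.492  0.15 ]
[ 0.154 -0.494  0.15 ]
1.85 [ 0.152 -0.529  0.373] [ 0.001 -0.139  0.99  -0.001] 0.004556954038350852 [[-0.961 -0.276  0.002]
 [-0.276  0.961 -0.003]
 [-0.001 -0.003 -1.   ]]
```

step_arm --pt "-3 3.3 0 0 0 1 -1" --pt "-6 6.6 0 0 0 2 -1" --pt "-9 9.9 1 0 0 3 -1" --pt "-12 13.2 2 0 0 4 -1" --pt "-15 16.5 2 0 0 5 -1"

```text
t: 2.35
position: [0.2501, -0.3261, 0.3485]
eef_rot: [-0.001, -0.096, 0.995, 0.002]
wrist_force: [0.2, 0.0, 0.5]
gripper_width: 0.0
grasp_force: 0.0
```

step_arm --pt "-3 3 0 0 0 0 -1" --pt "-6 6 0 0 0 0 -1" --pt "-9 9 1 0 0 0 -1" --pt "-12 12 2 0 0 0 -1" --pt "-15 15 3 0 0 0 -1"

```text
t: 2.85
position: [0.369, -0.1508, 0.3198]
eef_rot: [-0.001, -0.096, 0.995, 0.0]
wrist_force: [1.0, -1.3, -0.4]
gripper_width: 0.0001
grasp_force: 0.0
```

step_arm --pt "-3 3 0 0 0 0 -1" --pt "-6 6 0 0 0 0 -1" --pt "-9 9 0 0 0 0 -1" --pt "-11 12 0 0 0 0 -1" --pt "-11 14 0 0 0 0 -1"

```text
t: 3.35
position: [0.4507, 0.0081, 0.3185]
eef_rot: [-0.002, -0.097, 0.995, -0.0]
wrist_force: [-1.1, -0.1, -0.2]
gripper_width: 0.0003
grasp_force: 0.0
```

```bash
python3 - <<'E'
from h import *
np.set_printoptions(precision=3,suppress=True)
s=manip.state();p=eyes.snapshot("wrist");save(p,"w1")
print(s["t"],s["position"],s["eef_rot"],p["tool_from_camera"])
import pickle;pickle.dump((s,p),open("w1.pkl","wb"))
for k in("idle_valve","running_valve","idle_handle","running_handle"):
    print(k,[(r["score"],np.array(r["xy"])*[512,384]) for r in tip_of(k,p)[:2]])
E
```

```text
3.35 [0.451 0.008 0.319] [-0.002 -0.097  0.995 -0.   ] [[ 0.001 -0.96  -0.278  0.071]
 [ 1.     0.001  0.    -0.   ]
 [-0.    -0.278  0.96  -0.142]
 [ 0.     0.     0.     1.   ]]
idle_valve [(0.69, array([195.123, 220.992]))]
running_valve [(0.88, array([318.976, 223.296]))]
idle_handle [(0.77, array([257.28 , 230.515]))]
running_handle [(0.85, array([341.914, 171.994]))]
```

View pics/w1.png

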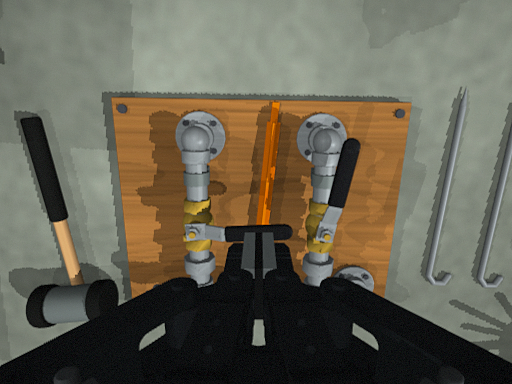

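The wrist view shows the idle pivot at (194,234) with its lever level out to (291,232), exactly across. The running pivot is at (327,237), and its lever tip at (351,141) leans a good 10° off the pipe. The shut fingers hang in front at the bottom.

```bash
cat >> h.py <<'E'
def wat(s,p,uv,z):
    n=cv2.undistortPoints(np.array([[uv]],float),p["mtx"],None)[0,0]
    T=np.eye(4);T[:3,:3]=R.from_quat(np.roll(s["eef_rot"],-1)).as_matrix();T[:3,3]=s["position"]
    A=T@p["tool_from_camera"];o=A[:3,3];d=A[:3,:3]@np.array([n[0],n[1],1]);return o+d*(z-o[2])/d[2]
E
python3 - <<'E'
from h import *
import pickle
np.set_printoptions(precision=4,suppress=True)
s,p=pickle.load(open("w1.pkl","rb"))
for n,u,z in(("cornL",(112,97),.02),("cornR",(411,102),.02),("idlepiv",(194,234),.11),("idletip",(291,232),.107),("runpiv",(327,237),.11),("runtip",(352,141),.107),("elbL",(198,138),.073),("elbR",(325,138),.073),
 ("idle_valve",(195.1,221),.06),("running_valve",(319,223.3),.06),("ih",(257.3,230.5),.102),("rh",(341.9,172),.102)): print(n,wat(s,p,u,z))
q=np.load("q.npy");print(q)
E
```

```text
cornL [ 0.4141 -0.1959  0.02  ]
cornR [0.3438 0.1933 0.02  ]
idlepiv [ 0.5449 -0.0509  0.11  ]
idletip [0.5214 0.0618 0.107 ]
runpiv [0.5182 0.1045 0.11  ]
runtip [0.4032 0.1037 0.107 ]
elbL [ 0.4377 -0.0683  0.073 ]
elbR [0.4081 0.0814 0.073 ]
idle_valve [ 0.5493 -0.0585  0.06  ]
running_valve [0.5205 0.1047 0.06  ]
ih [0.5294 0.0224 0.102 ]
rh [0.4399 0.1035 0.102 ]
[0.5394 0.0256 0.1934 0.0263 1.3689]
```

step_arm --pt "-4.5 0 0 0 0 0 -1" --pt "-9 0.2 0 0 0 0 -1" --pt "-13 0.4 2 0 0 0 -1" --pt "-13 0.4 6 0 0 0 -1" --pt "-13 0.4 10 0 0 0 -1"

```text
t: 4.1
position: [0.5779, 0.0336, 0.2188]
eef_rot: [-0.0, -0.095, 0.995, 0.0]
wrist_force: [0.7, 1.0, -0.9]
gripper_width: -0.0002
grasp_force: 0.0
```

step_arm --pt "0 0 3 0 0 0 -1" --pt "0 0 5 0 0 0 -1" --pt "0 0 6 0 0 0 -1" --pt "0 0 6 0 0 0 -1" --pt "0 0 6 0 0 0 -1"

```text
t: 4.6
position: [0.5777, 0.0341, 0.1625]
eef_rot: [0.001, -0.096, 0.995, -0.0]
wrist_force: [-0.4, -0.5, 0.5]
gripper_width: -0.0004
grasp_force: 0.0
```

```bash
python3 - <<'E'
from h import *
np.set_printoptions(precision=4,suppress=True)
s=manip.state()
print(s["t"],s["position"],s["eef_rot"],s["wrist_force"])
im=[]
for n in("scene","side"):
    p=eyes.snapshot(n);u=proj(p,[s["position"]])[0]-[130,130];print(n,u*2)
    im.append(cv2.resize(cv2.cvtColor(p["color"],cv2.COLOR_RGB2BGR)[130:310,130:330],None,fx=2,fy=2,interpolation=cv2.INTER_CUBIC))
cv2.imwrite("pics/c1.png",np.hstack(im))
E
```

```text
4.6 [0.5777 0.0341 0.1625] [ 0.0009 -0.0959  0.9954 -0.0001] [-0.4208 -0.4743  0.4662]
scene [228.4242  93.2322]
side [251.729   95.7065]
```

View pics/c1.png

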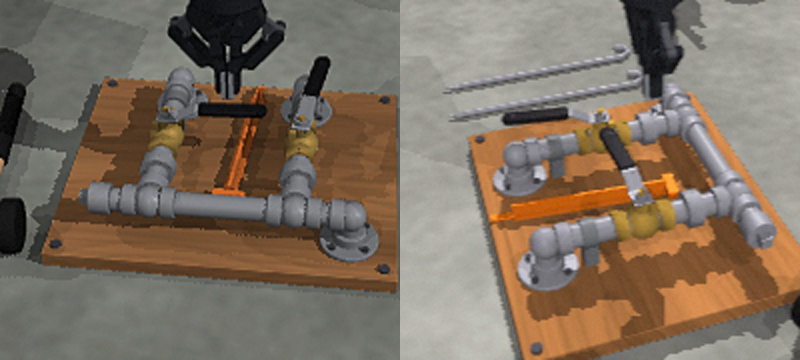

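The fingertip hangs at (228,93) in the scene crop, beyond the idle lever on its +x side and clear of it. I go down to z ≈ 0.092.

step_arm --pt "0 0 3 0 0 0 -1" --pt "0 0 5 0 0 0 -1" --pt "0 0 7 0 0 0 -1" --pt "0 0 7 0 0 0 -1" --pt "0 0 7 0 0 0 -1"

```text
t: 5.2
position: [0.5778, 0.0346, 0.0925]
eef_rot: [0.001, -0.096, 0.995, -0.0]
wrist_force: [-0.7, 0.1, 0.7]
gripper_width: 0.0002
grasp_force: 0.0
```

```bash
python3 - <<'E'
from h import *
np.set_printoptions(precision=4,suppress=True)
s=manip.state()
print(s["t"],s["position"],s["eef_rot"],s["wrist_force"])
im=[]
for n in("scene","side"):
    p=eyes.snapshot(n)
    im.append(cv2.resize(cv2.cvtColor(p["color"],cv2.COLOR_RGB2BGR)[130:310,130:330],None,fx=2,fy=2,interpolation=cv2.INTER_CUBIC))
cv2.imwrite("pics/c2.png",np.hstack(im))
# arc targets: tool xy of finger rel. idle pivot, radius 85 mm, behind lever by d=24mm
for a in range(0,100,10):
    t=np.radians(a); l=np.array([np.sin(t),np.cos(t)]); b=np.array([-np.cos(t),np.sin(t)])
    print(a,(85*l+24*b).round(1))
E
```

```text
5.2 [0.5778 0.0346 0.0925] [ 0.0007 -0.0963  0.9954 -0.0002] [-0.7152  0.0518  0.7459]
0 [-24.  85.]
10 [-8.9 87.9]
20 [ 6.5 88.1]
30 [21.7 85.6]
40 [36.3 80.5]
50 [49.7 73. ]
60 [61.6 63.3]
70 [71.7 51.6]
80 [79.5 38.4]
90 [85. 24.]
```

View pics/c2.png

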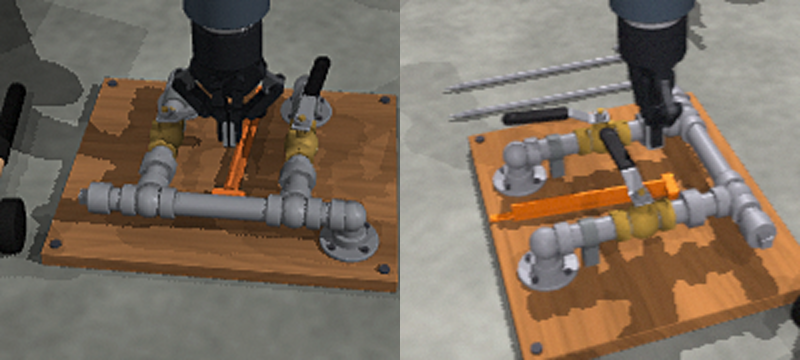

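The fingertip is at handle height beside the lever's +x face (scene crop (230,140), side crop (655,140)). I start the opening push.

step_arm --pt "1 0.1 0 0 0 0 -1" --pt "2 0.3 0 0 0 0 -1" --pt "3 0.5 0 0 0 0 -1" --pt "4 0.6 0 0 0 0 -1" --pt "5 0.6 0 0 0 0 -1"

```text
t: 5.8
position: [0.5287, 0.0312, 0.093]
eef_rot: [0.003, -0.097, 0.995, -0.0]
wrist_force: [7.4, -0.3, 0.2]
gripper_width: -0.0002
grasp_force: 2.8
```

step_arm --pt "0.8 0 0 0 0 0 -1" --pt "1.6 -0.3 0 0 0 0 -1" --pt "2.4 -0.6 0 0 0 0 -1" --pt "3.1 -0.9 0 0 0 0 -1" --pt "3.7 -1.2 0 0 0 0 -1"

```text
t: 6.3
position: [0.4952, 0.013, 0.0932]
eef_rot: [0.004, -0.097, 0.995, 0.001]
wrist_force: [5.4, 2.9, -0.0]
gripper_width: -0.0003
grasp_force: 2.8
```

step_arm --pt "0.6 -0.4 0 0 0 0 -1" --pt "1.2 -0.8 0 0 0 0 -1" --pt "1.8 -1.3 0 0 0 0 -1" --pt "2.3 -1.9 0 0 0 0 -1" --pt "2.8 -2.5 0 0 0 0 -1"

```text
t: 6.8
position: [0.4722, -0.0165, 0.0929]
eef_rot: [0.004, -0.097, 0.995, 0.001]
wrist_force: [4.7, 4.2, 0.5]
gripper_width: 0.0
grasp_force: 2.7
```

step_arm --pt "0.3 -0.6 0 0 0 0 -1" --pt "0.6 -1.2 0 0 0 0 -1" --pt "0.8 -1.7 0 0 0 0 -1" --pt "0.9 -2.2 0 0 0 0 -1" --pt "0.9 -2.4 0 0 0 0 -1"

```text
t: 7.3
position: [0.4667, -0.0421, 0.0925]
eef_rot: [0.002, -0.096, 0.995, 0.001]
wrist_force: [1.5, 6.0, 4.1]
gripper_width: 0.0004
grasp_force: 2.6
```

step_arm --pt "0 -0.1 0 0 0 0 -1" --pt "0 -0.2 0 0 0 0 -1" --pt "0 -0.3 0 0 0 0 -1" --pt "0 -0.3 0 0 0 0 -1" --pt "0 -0.3 0 0 0 0 -1"

```text
t: 7.8
position: [0.4665, -0.0452, 0.0919]
eef_rot: [0.001, -0.096, 0.995, 0.001]
wrist_force: [0.7, 5.4, 4.1]
gripper_width: -0.0
grasp_force: 2.6
```

```bash
python3 - <<'E'
from h import *
s=manip.state();p=eyes.snapshot("wrist")
print(s["t"],s["position"],s["wrist_force"])
q=eyes.snapshot("side")
f=lambda p:cv2.cvtColor(p["color"],cv2.COLOR_RGB2BGR)
a=f(p);b=cv2.resize(f(q)[170:290,150:310],(512,384),interpolation=cv2.INTER_CUBIC)
cv2.imwrite("pics/c3.png",cv2.resize(np.hstack([a,b]),(800,300)))
E
```

```text
7.8 [ 0.46647741 -0.04516924  0.0918557 ] [0.65148089 5.41789169 4.14634578]
```

View pics/c3.png

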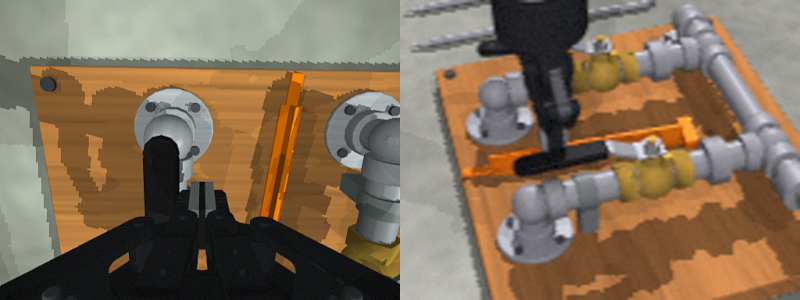

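The lever is nearly along the pipe (wrist crop (160,170)), with no rise in force yet. I keep pushing towards the stop.

step_arm --pt "0 -0.1 0 0 0 0 -1" --pt "0 -0.2 0 0 0 0 -1" --pt "0 -0.3 0 0 0 0 -1" --pt "0 -0.4 0 0 0 0 -1" --pt "0 -0.4 0 0 0 0 -1"

```text
t: 8.4
position: [0.4667, -0.0468, 0.0918]
eef_rot: [0.001, -0.096, 0.995, 0.003]
wrist_force: [-4.1, 15.6, 8.2]
gripper_width: 0.0001
grasp_force: 8.5
```

step_arm --pt "0 -0.1 0 0 0 0 -1" --pt "0 -0.2 0 0 0 0 -1" --pt "0 -0.3 0 0 0 0 -1" --pt "0 -0.3 0 0 0 0 -1" --pt "0 -0.3 0 0 0 0 -1"

```text
t: 8.9
position: [0.4668, -0.0472, 0.0917]
eef_rot: [0.001, -0.096, 0.995, 0.005]
wrist_force: [-8.0, 27.3, 12.3]
gripper_width: -0.0
grasp_force: 14.5
```

The force rose to 28 N with no further travel, so the lever is at its open stop. I back off towards the running lever's near side and check.

step_arm --pt "0 1.5 0 0 0 0 -1" --pt "0 4 0 0 0 0 -1" --pt "0 7 0 0 0 0 -1" --pt "0 9.5 0 0 0 0 -1" --pt "0 9.5 0 0 0 0 -1"

```text
t: 9.4
position: [0.4484, 0.0418, 0.0913]
eef_rot: [-0.0, -0.098, 0.995, -0.0]
wrist_force: [0.2, -0.5, 1.1]
gripper_width: -0.0
grasp_force: 0.0
```

```bash
python3 - <<'E'
from h import *
s=manip.state();p=eyes.snapshot("wrist")
print(s["t"],s["position"],s["wrist_force"])
q=eyes.snapshot("side")
f=lambda p:cv2.cvtColor(p["color"],cv2.COLOR_RGB2BGR)
a=f(p);b=cv2.resize(f(q)[170:290,150:310],(512,384),interpolation=cv2.INTER_CUBIC)
cv2.imwrite("pics/c4.png",cv2.resize(np.hstack([a,b]),(800,300)))
E
```

```text
9.4 [0.4483835  0.04180494 0.09125094] [ 0.23620249 -0.50845749  1.09540265]
```

View pics/c4.png

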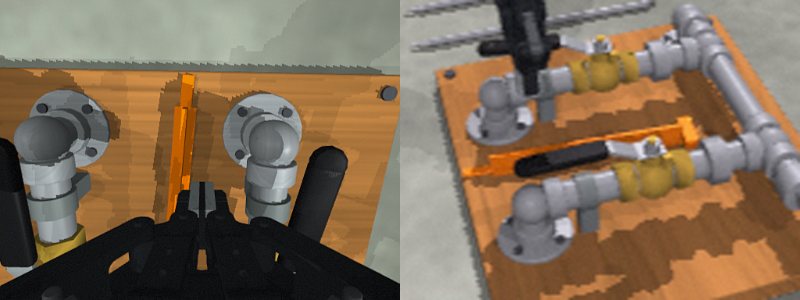

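The idle lever lies along its pipe (side crop (520–650,160)). The finger sat 23.5 mm beside the lever axis when stopped, which matches 90°. The fingertip is now free, between the pipes, and the running lever is at wrist crop (320,190). I start the closing push.

step_arm --pt "0.2 2 0 0 0 0 -1" --pt "0.4 3.2 0 0 0 0 -1" --pt "0.4 4.2 0 0 0 0 -1" --pt "0.4 5.2 0 0 0 0 -1" --pt "0.4 6.2 0 0 0 0 -1"

```text
t: 10.0
position: [0.4341, 0.0994, 0.0914]
eef_rot: [0.0, -0.096, 0.995, -0.001]
wrist_force: [3.0, -6.2, 0.1]
gripper_width: -0.0003
grasp_force: 2.8
```

step_arm --pt "0 0.8 0 0 0 0 -1" --pt "-0.2 1.6 0 0 0 0 -1" --pt "-0.5 2.4 0 0 0 0 -1" --pt "-0.8 3.1 0 0 0 0 -1" --pt "-1.2 3.7 0 0 0 0 -1"

```text
t: 10.5
position: [0.4378, 0.1375, 0.0909]
eef_rot: [-0.001, -0.096, 0.995, -0.002]
wrist_force: [0.4, -5.5, 0.3]
gripper_width: 0.0001
grasp_force: 2.5
```

step_arm --pt "-0.5 0.6 0 0 0 0 -1" --pt "-1 1.2 0 0 0 0 -1" --pt "-1.6 1.7 0 0 0 0 -1" --pt "-2.2 2.2 0 0 0 0 -1" --pt "-2.9 2.6 0 0 0 0 -1"

```text
t: 11.0
position: [0.4603, 0.168, 0.0903]
eef_rot: [-0.002, -0.096, 0.995, -0.002]
wrist_force: [-2.7, -6.0, 0.6]
gripper_width: 0.0001
grasp_force: 2.6
```

step_arm --pt "-0.5 0.2 0 0 0 0 -1" --pt "-1 0.4 0 0 0 0 -1" --pt "-1.4 0.5 0 0 0 0 -1" --pt "-1.8 0.6 0 0 0 0 -1" --pt "-1.8 0.6 0 0 0 0 -1"

```text
t: 11.5
position: [0.4772, 0.178, 0.0903]
eef_rot: [-0.002, -0.096, 0.995, -0.001]
wrist_force: [-3.3, -3.9, 0.5]
gripper_width: 0.0004
grasp_force: 2.1
```

step_arm --pt "-0.1 0 0 0 0 0 -1" --pt "-0.2 0 0 0 0 0 -1" --pt "-0.3 0 0 0 0 0 -1" --pt "-0.4 0 0 0 0 0 -1" --pt "-0.4 0 0 0 0 0 -1"

```text
t: 12.0
position: [0.4808, 0.1794, 0.0903]
eef_rot: [-0.002, -0.096, 0.995, -0.001]
wrist_force: [-4.8, -1.2, -0.2]
gripper_width: -0.0003
grasp_force: 2.6
```

step_arm --pt "-0.1 0 0 0 0 0 -1" --pt "-0.2 0 0 0 0 0 -1" --pt "-0.3 0 0 0 0 0 -1" --pt "-0.3 0 0 0 0 0 -1" --pt "-0.3 0 0 0 0 0 -1"

```text
t: 12.5
position: [0.4838, 0.1805, 0.0904]
eef_rot: [-0.002, -0.096, 0.995, -0.0]
wrist_force: [-5.5, -1.3, 0.1]
gripper_width: -0.0003
grasp_force: 2.6
```

step_arm --pt "-0.1 0 0 0 0 0 -1" --pt "-0.2 0 0 0 0 0 -1" --pt "-0.3 0 0 0 0 0 -1" --pt "-0.3 0 0 0 0 0 -1" --pt "-0.3 0 0 0 0 0 -1"

```text
t: 13.0
position: [0.4868, 0.1814, 0.0904]
eef_rot: [-0.002, -0.096, 0.995, 0.0]
wrist_force: [-4.1, -0.3, -1.0]
gripper_width: 0.0001
grasp_force: 2.6
```

step_arm --pt "-0.1 0 0 0 0 0 -1" --pt "-0.2 0 0 0 0 0 -1" --pt "-0.3 0 0 0 0 0 -1" --pt "-0.3 0 0 0 0 0 -1" --pt "-0.3 0 0 0 0 0 -1"

```text
t: 13.5
position: [0.4878, 0.1817, 0.0903]
eef_rot: [-0.003, -0.096, 0.995, 0.0]
wrist_force: [-13.1, 1.3, 4.9]
gripper_width: 0.0002
grasp_force: 6.3
```

step_arm --pt "-0.1 0 0 0 0 0 -1" --pt "-0.2 0 0 0 0 0 -1" --pt "-0.3 0 0 0 0 0 -1" --pt "-0.3 0 0 0 0 0 -1" --pt "-0.3 0 0 0 0 0 -1"

```text
t: 14.0
position: [0.4879, 0.1816, 0.0901]
eef_rot: [-0.006, -0.096, 0.995, -0.0]
wrist_force: [-24.5, 1.6, 12.2]
gripper_width: 0.0002
grasp_force: 11.5
```

step_arm --pt "1.5 0 0 0 0 0 -1" --pt "3 0 0 0 0 0 -1" --pt "3 0 -4 0 0 0 -1" --pt "3 -3 -8 0 0 0 -1" --pt "3 -6 -12 0 0 0 -1"

```text
t: 14.5
position: [0.4768, 0.1179, 0.2134]
eef_rot: [0.001, -0.097, 0.995, 0.0]
wrist_force: [1.8, 0.3, 0.7]
gripper_width: -0.0001
grasp_force: 0.0
```

step_arm --pt "2 -3 -3 0 0 0 -1" --pt "4 -6 -6 0 0 0 -1" --pt "6 -9 -9 0 0 0 -1" --pt "6 -10 -11 0 0 0 -1" --pt "6 -10 -11 0 0 0 -1"

```text
t: 15.0
position: [0.4382, 0.0071, 0.3253]
eef_rot: [0.005, -0.095, 0.995, 0.0]
wrist_force: [0.1, -0.5, -0.2]
gripper_width: 0.0003
grasp_force: 0.0
```

```bash
python3 - <<'E'
from h import *
import pickle
s=manip.state();p=eyes.snapshot("wrist");save(p,"w5")
print(s["t"],s["position"],s["wrist_force"]);pickle.dump((s,p),open("w5.pkl","wb"))
E
```

```text
15.0 [0.43823363 0.00712744 0.32528227] [ 0.10789514 -0.47698669 -0.21730085]
```

View pics/w5.png

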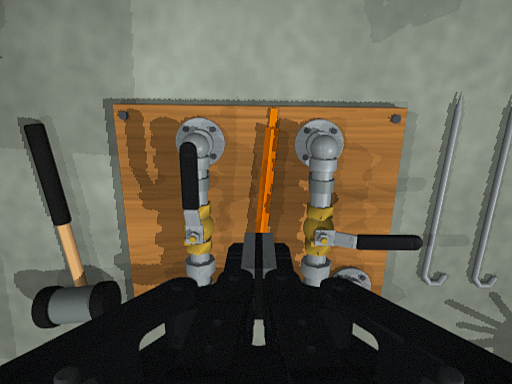

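The idle lever now runs up along the left pipe from (194,240) to (189,144). The running lever lies across the right pipe from (326,240) to (422,242). The mallet and pegs have not moved. I check the angles next.

```bash
python3 - <<'E'
from h import *
import pickle
s,p=pickle.load(open("w5.pkl","rb"))
w=lambda u,z:wat(s,p,u,z)[:2]
an=lambda a,b:np.degrees(np.arctan2(*(b-a)[::-1]))%360
print("board y",an(w((112,103),.02),w((407,108),.02)),"pivots",an(w((194,240),.11),w((326,240),.11)))
print("idle",an(w((193,236),.109),w((189,144),.107)),"run",an(w((326,240),.11),w((422,242),.107)))
E
```

```text
board y 100.01827083659114 pivots 100.95162273706906
idle 190.10550385950995 run 98.97641328479399
```

```bash
python3 -c "
from station import finish_job
print(finish_job())"
```

```text
the job is handed in; nothing more can be done
None
```

The idle lever was pushed fully open to its stop, then the running lever fully shut to its stop; the mallet and pegs stayed put, and the job is handed in (about 15 s used).

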